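Fit the second D cell in the radio and shut the battery door

ROBOT

A 7-joint arm with a two-finger parallel gripper is mounted at the origin on the work surface. World frame = base frame: x ahead of the robot, y to its left, z up, the work surface at z = 0. Lengths are in m, angles in rad, forces in N, time in s.
With the tool pointing down it reaches from about 0.35 to 0.9 m from the base axis. Payload 8.1 kg.
Tool frame: the origin (TCP) lies midway between the tips of the shut fingers; the grasp point (between the pads) lies 19 mm behind it; z points along the fingers, y is the line along which they close (so a half turn about z gives the same grasp; the last joint's range is limited). The gripper opens to 92 mm and grips with 3 to 60 N. Pads are 19 mm wide; open, the fingers measure 130 mm over their backs; the gripper's body (75 mm by 190 mm) begins 47 mm behind the grasp point.
Start: joints at [-1.432, 0.434, 0.025, 1.573, -0.012, 1.134, -0.075], TCP at [0.15, 0.607, 0.227] pointing down, gripper open.
Joint ranges: [-2.62, 2.62], [-0.44, 2.09], [-1.27, 1.32], [0.08, 2.57], [-1.32, 4.46], [0.12, 2], [-2.74, 2.74]. Speed limits (rad/s): [2.22, 2.22, 3.01, 3.01, 3.14, 3.14, 3.14].

INTERFACE

Orientations are given as a rotation vector (axis times angle).
In Python, from cell import arm gives the robot as it stands.
- The arm moves only by the tool arm_command, never from a script. Its arguments are lists of equal length, an entry for each row: "dp": the shift along the tool's x, y, z in units of 25 mm (1.0 is 25 mm), a list of three; "angular": the turn, a rotation vector about the tool's x, y, z in units of 0.15 rad (1.0 is 0.15 rad), a list of three; "claw": the opening, from 0 (shut) to 1 (fully open). In form: {"dp": [[x, y, z], ...], "angular": [[rx, ry, rz], ...], "claw": [claw, ...]}. A call has 1 to 10 rows; each row shifts and turns the commanded pose from where the row before left it, along the tool's axes as they then stand; what a row does not reach is not made up. A row lasts 1/10 s, in which the tool goes at most 50 mm and 8.59 degrees, less where a joint would pass 70% of its speed; a pose out of reach is approached as far as the arm can. A call with a number of a shift or a turn outside -1 to 1 is refused whole. A call with a gripper value outside its range is refused whole. The fingers move at their own pace and stop on an object; "force" is the grip in N (left out, the last holds). Time passes only in rows, so rows that do not move let the fingers close. It gives the time, the measured TCP pose, the force, the opening and the grip force at its end, in the units of the state.
- arm.observe(): the state, without advancing time (a new reading comes with each control period).
- arm.get_image(name): name is "scene" or "top" or "wrist"; returns a dict with "frame" (420x560x3 uint8, red, green, blue), "z_map" (420x560 float32, m along the optical axis (not along the pixel's ray), 0 where there is no reading), "K" (3x3 intrinsics, pixels), "R" (3x3) and "t" (3): a world point X has camera coordinates R X + t. Camera axes: x right, y down, z forward; pixel columns grow to the right and rows downward; lengths in m; the calibration is good to about 2 mm. A picture is of the moment at which its call begins.
- arm.sign_off(): hands the job in; it is judged then, once.
The state is a dict: "clock": time; "joints": joint angles; "dq": joint speeds; "joint_efforts": joint torques, N m; "position": TCP position; "ee_rot": TCP orientation; "force": force on the tool from outside, world axes, zero at the start; "ft_torque": the same for the moment, N m; "width": opening from 0.0 (shut) to 1.0 (fully open); "gripper_force": force on a finger pad.
Only numpy, scipy, OpenCV 4.12 (cv2) and the standard library are available. Lean on these libraries where they do the work, as an engineer would, in place of code of your own. Each camera call takes 0.05 s, during which the arm holds its last target. There are 200 camera calls.

TASK

The radio lies on its face with its battery door open: lay the loose D cell into the empty cradle, the same way round as the cell already fitted, and have it right down on the cradle floor before you let go of it - do not drop it in. Then swing the battery door over and press it fully shut so that its catch holds. Leave the cup, the magnifier, the wrench and the clamp where they are.

Things in the scene. Friction and masses are not known exactly. Their poses are not given: they have to be found in the camera images.
- radio: White plastic radio lying face down, fixed: 250 mm along its x, 150 along its y, flat back 52 mm above the bench. Origin: centre of its underside, z up. By its +y edge a bay along x holds two D-cell cradles end to end, a thin partition between them at x = 0: the +x one has its cell (button to +x), the -x one is empty. A folded aerial lies along its -y side, to y = -85 mm.
- seat (a point): Where the centre of the loose cell's can lies when home in the empty cradle: 61 mm above the bench, 9 mm above the radio's back, at (-37, 43) mm from the radio's origin. Axes as the radio's; the cell's button belongs towards +x. The cradle is a half-round channel 8 mm deep, 30 mm wide at the top; a cell at home stands 26 mm proud of the back, with open room on both long sides.
- strip (a point): Springy steel contact strip at the -x end of the empty cradle, 12 mm wide; the point is the middle of its face, 27 mm from the seat while empty. Its top, 13 mm above the point, leans outward to guide the cell in. It yields up to 7 mm towards -x at 0.4 N per mm; a cell at home presses it back 2.5 mm.
- plate (a point): Fixed steel contact plate on the partition at the +x end of the empty cradle, 12 mm wide, top 13 mm above this point and leaning outward; the point is where the cell's button touches, 32 mm from the seat. Lowering the cell 1 to 2 mm nearer the strip keeps the button clear of this plate.
- cell: Loose D cell lying on the bench: 34 mm in diameter, can 58.5 mm long, about 140 g. One end has a round steel button (10 mm wide, 2.5 tall) and 10 mm of bare steel below it; the black sleeve covers the rest to the flat end. It rolls when pushed. Origin: centre of the can, on its axis. Its x runs along the axis towards the button, at the start within 70 degrees of straight ahead of the robot.
- cell_button (a point): Tip of the loose cell's button, on the axis, 31.75 mm from the cell's origin.
- door (a joint): Battery door angle in rad: 0 shut, growing as it opens to 2.25; starts at 1.75 to 2.1, leaning away from the bay. It stays where it is left (about 0.5 N at the free edge moves it). At the very end a spring catch takes the middle of the free edge: about 4 N pressed down there snaps it in, and 15 N does no harm. Shut, its top is flat, 82 mm above the bench.
- door_hinge (a point): Middle of the hinge line, at the +y edge of the radio's back, 73 mm to +y of the radio's origin, 52 mm above the bench; the line runs along the radio's x. The open door stands on the +y side of this line and swings back over it towards -y.
- door_edge (a point): Middle of the door's free edge, on its outer face. The door is a white plastic cover like an upturned tray: 160 mm along the radio's x, 60 mm from hinge to free edge, 30 mm deep, walls 2.5 mm. At 1.9 rad this point stands 47 mm above the hinge and 48 mm beyond it to +y; at 1.1 rad it is highest, 67 mm above; shut, 30 mm above and 60 mm to -y.
- catch (a point): Top of the small grey spring catch with its push button, on the radio's back beside the middle of the bay, 72 mm above the bench, 8 mm to +y of the radio's origin, 22 mm along x. It snaps over a nib on the door's free edge by itself; it need not be touched.
- cup: White ceramic cup of screws, 72 mm wide and 70 mm tall, upright. Origin: centre of its underside. Leave alone.
- magnifier: Magnifying lens lying flat, 88 mm across, with a wooden handle to its -x, 200 mm long in all. Origin: under the lens centre. Leave alone.
- clamp: Small steel C-clamp lying flat, about 60 by 160 mm, 22 mm high. Origin: in the middle of its jaw opening, on the bench. Leave alone.
- wrench: Chrome wrench lying flat, 130 mm long along its x. Origin: under its middle. Leave alone.
There are look-alikes about, which are no part of the job. There is more than one size of the cell; the job needs the largest.

How it is judged:
By the outcome, as a careful person would: the job done as asked, in the order asked, and still so for the second after the job is handed in, with the robot touching nothing.
It also fails if it takes over 45 s, if anything falls off the work surface, if the arm or the gripper's body presses on something with over 40 N, if the wrist force passes 120 N, or if a joint passes its speed limit or range.

## Working session

There is one attempt and no reset: what is moved stays moved. The work goes in short steps, Python scripts to look and compute and a tool call to move; the robot and the scene stay as the last step left them, time stands still between calls to the robot, and variables do not carry over. Pictures are saved under pics/ and viewed, at most 10 in all, crops included, and the job is handed in when it is done.

Besides the shell and the picture viewer there is one more tool, called after ">>>" as name(argument=value, ...), one argument or row to a line, values as JSON. arm_command: Moves the arm, as the interface text tells. Its arguments: {"type":"object","properties":{"dp":{"type":"array","items":{"type":"array","items":{"type":"number"}}},"angular":{"type":"array","items":{"type":"array","items":{"type":"number"}}},"claw":{"type":"array","items":{"type":"number"}},"force":{"type":"number"}},"required":["dp","angular","claw"]}

```bash
mkdir -p pics; ls; cat > h.py <<'E'
import numpy as np, cv2, pickle
from cell import arm
def grab(n,tag):
    d=arm.get_image(n); pickle.dump(d,open(f'pics/{tag}.pkl','wb')); cv2.imwrite(f'pics/{tag}.png',d['frame'][:,:,::-1]); return d
def load(tag): return pickle.load(open(f'pics/{tag}.pkl','rb'))
def ray(d,u,v,z):
    R,t,K=map(np.array,(d['R'],d['t'],d['K'])); c=-R.T@t; r=R.T@np.linalg.inv(K)@np.array([u,v,1.]); return c+r*(z-c[2])/r[2]
def cloud(d):
    R,t,K=map(np.array,(d['R'],d['t'],d['K'])); z=d['z_map']; v,u=np.mgrid[:z.shape[0],:z.shape[1]]
    p=np.stack([u*z,v*z,z],-1)@np.linalg.inv(K).T; return (p-t)@R
E
python3 - <<'E'
from h import *
a=grab('top','top0');b=grab('scene','scene0')
cv2.imwrite('pics/top0b.png',cv2.resize(a['frame'][:,:,::-1],(800,600),interpolation=cv2.INTER_CUBIC))
print(arm.observe())
E
```

```text
pics
{'clock': 0.1, 'joints': array([-1.43157547,  0.43514806,  0.02497312,  1.57395199, -0.01161764,
        1.13398913, -0.07509767]), 'dq': array([ 8.39302567e-04, -1.46800800e-03, -7.84137309e-04, -2.39314141e-03,
        1.95016496e-05, -1.22203688e-04,  3.06505243e-04]), 'joint_efforts': array([ 2.62416586e-03, -6.69115591e+01,  9.87712853e-01, -3.15143824e+01,
       -6.05313177e-02,  3.73814930e-02,  5.41602560e-05]), 'position': array([0.14960993, 0.60638977, 0.22604762]), 'ee_rot': array([-3.79034353e-01, -3.11858670e+00,  2.12090601e-03]), 'force': array([-0.40182251,  0.58790414, -0.19842731]), 'ft_torque': array([0.06860233, 0.02697908, 0.01029775]), 'gripper_force': 0.0, 'width': 0.9974481473171255}
```

View pics/top0b.png

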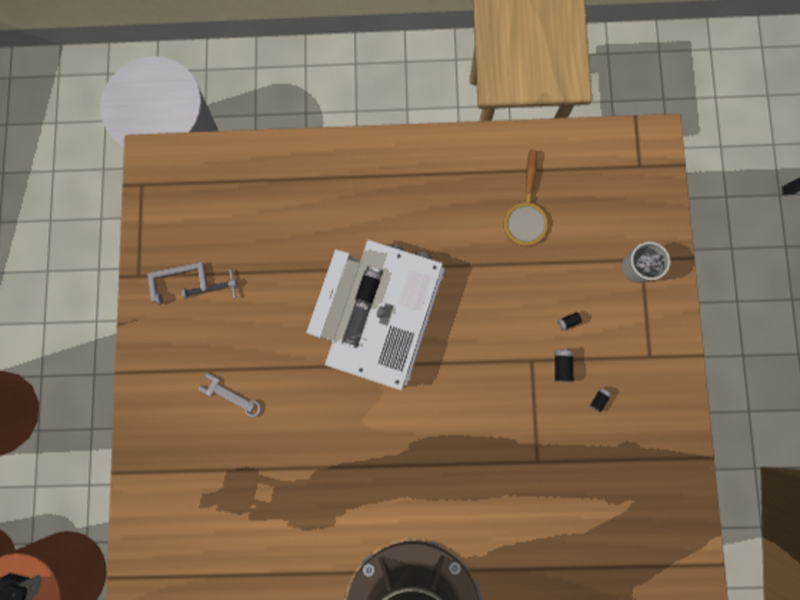

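View pics/scene0.png

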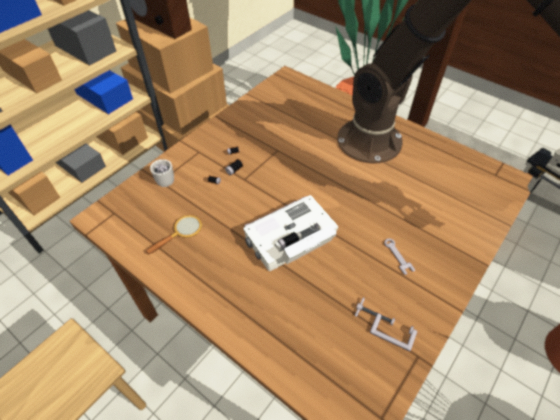

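The top view shows the radio at about (385,315) of the 800x600 picture, door to its left (world +y) and the empty cradle at the lower end (355,320). The large loose cell is at (564,366), its bright end up. Two smaller look-alikes are at (570,321) and (600,400). The scene view agrees.

```bash
python3 - <<'E'
from h import *
a=load('top0'); P=cloud(a); f=a['frame'].astype(int)
s=0.7
for n,u,v,z in [('cell',564,366,.017),('radioTL',369,240,.052),('radioTR',442,264,.052),('radioBR',403,389,.052),('radioBL',327,366,.052),('base',415,600,0),('catch',385,313,.07),('cup',650,260,.07),('mag',526,224,.0)]:
    print(n,ray(a,u*s,v*s,z).round(3),P[int(v*s),min(int(u*s),559)].round(3))
# cell region: points height 8..40mm
m=(P[...,2]>.015)&(P[...,2]<.05); m[:, :350]=0; m[:210]=0; m[300:]=0
n,l,st,c=cv2.connectedComponentsWithStats(m.astype(np.uint8))
for i in range(1,n):
    if st[i,4]>20:
        v,u=np.nonzero(l==i);Q=P[v,u,:2];w,V=np.linalg.eigh(np.cov(Q.T)); print(st[i],Q.mean(0).round(4),V[:,1].round(3),P[v,u,2].max().round(3),np.ptp(Q@V[:,1]).round(3),np.ptp(Q@V[:,0]).round(3))
cv2.imwrite('pics/crop1.png',cv2.resize(a['frame'][155:285,200:330,::-1],(600,600),interpolation=cv2.INTER_CUBIC))
E
```

```text
cell [ 0.439 -0.303  0.017] [ 0.44  -0.296  0.034]
radioTL [0.689 0.06  0.052] [ 0.702  0.066 -0.004]
radioTR [ 0.637 -0.077  0.052] [ 0.65  -0.078 -0.002]
radioBR [0.406 0.003 0.052] [ 0.405  0.005 -0.   ]
radioBL [0.452 0.143 0.052] [0.454 0.154 0.   ]Traceback (most recent call last):
  File "<stdin>", line 5, in <module>
IndexError: index 420 is out of bounds for axis 0 with size 420
```

>>> arm_command(
  dp=[
    [-0.5, -0.5, 0],
    [-1, -0.95, 0],
    [-1, -0.95, 0],
    [-1, -0.95, 0],
    [-1, -0.95, 0],
    [-1, -0.95, 0],
    [-1, -0.95, 0],
    [-1, -0.95, 0],
    [-1, -0.95, 0],
    [-1, -0.95, 0],
  ],
  angular=[
    [0, 0, 0],
    [0, 0, 0],
    [0, 0, 0],
    [0, 0, 0],
    [0, 0, 0],
    [0, 0, 0],
    [0, 0, 0],
    [0, 0, 0],
    [0, 0, 0],
    [0, 0, 0],
  ],
  claw=[1, 1, 1, 1, 1, 1, 1, 1, 1, 1],
)

```text
clock: 1.1
position: [0.3265, 0.3288, 0.2266]
ee_rot: [-0.379, -3.118, 0.0]
force: [0.4, 0.0, -0.2]
width: 1.0
gripper_force: 0.0
```

>>> arm_command(
  dp=[
    [-1, -0.95, 0],
    [-1, -0.95, 0],
    [-1, -0.95, 0],
    [-1, -0.95, 0],
    [-1, -0.95, 0],
    [-1, -0.95, 0],
    [-0.2, -1, 0],
    [-0.2, -1, 0],
    [-0.2, -1, 0],
    [-0.2, -1, 0],
  ],
  angular=[
    [0, 0, 0],
    [0, 0, 0],
    [0, 0, 0],
    [0, 0, 0],
    [0, 0, 0],
    [0, 0, 0],
    [0, 0, 0],
    [0, 0, 0],
    [0, 0, 0],
    [0, 0, 0],
  ],
  claw=[1, 1, 1, 1, 1, 1, 1, 1, 1, 1],
)

```text
clock: 2.1
position: [0.4326, 0.053, 0.2265]
ee_rot: [-0.379, -3.118, 0.0]
force: [0.9, -0.6, -0.1]
width: 1.0
gripper_force: 0.0
```

```bash
python3 - <<'E'
from h import *
w=grab('wrist','w1'); R,t=map(np.array,(w['R'],w['t'])); print((-R.T@t).round(3),R.round(2).tolist(),arm.observe()['position'])
E
```

```text
[0.352 0.073 0.385] [[0.24, 0.97, -0.0], [0.93, -0.23, 0.3], [0.29, -0.07, -0.95]] [0.43231868 0.04865688 0.22659045]
```

View pics/w1.png

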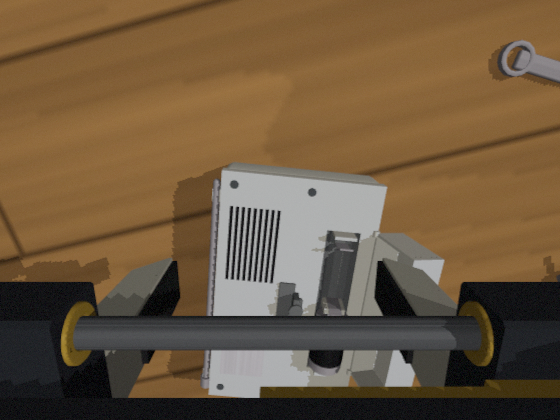

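>>> arm_command(
  dp=[
    [-0.1, -1, 0],
    [-0.1, -1, 0],
    [-0.1, -1, 0],
    [-0.1, -1, 0],
    [-0.1, -1, 0],
    [-0.1, -1, 0],
    [-0.1, -1, 0],
    [-0.1, -1, 0],
    [-0.1, -1, 0],
    [-0.1, -1, 0],
  ],
  angular=[
    [0, 0, 0],
    [0, 0, 0],
    [0, 0, 0],
    [0, 0, 0],
    [0, 0, 0],
    [0, 0, 0],
    [0, 0, 0],
    [0, 0, 0],
    [0, 0, 0],
    [0, 0, 0],
  ],
  claw=[1, 1, 1, 1, 1, 1, 1, 1, 1, 1],
)

```text
clock: 3.15
position: [0.397, -0.1954, 0.2266]
ee_rot: [-0.379, -3.118, -0.0]
force: [0.1, -0.3, 0.5]
width: 1.003
gripper_force: 0.0
```

Wrist view: empty cradle at (338,265), strip near (345,240), partition around (335,305), catch (290,300), radio -x edge from (220,172) to (385,185).

>>> arm_command(
  dp=[
    [-0.25, -1, 0],
    [-0.25, -1, 0],
    [-0.25, -1, 0],
    [-0.25, -0.8, 0],
    [0, 0, 0],
  ],
  angular=[
    [0, 0, 0],
    [0, 0, 0],
    [0, 0, 0],
    [0, 0, 0],
    [0, 0, 0],
  ],
  claw=[1, 1, 1, 1, 1],
)

```text
clock: 3.65
position: [0.3985, -0.2954, 0.2267]
ee_rot: [-0.384, -3.118, 0.003]
force: [-0.4, -0.6, -1.3]
width: 1.004
gripper_force: 0.0
```

```bash
python3 - <<'E'
from h import *
w=grab('wrist','w2'); print(arm.observe()['position'])
P=cloud(w); z=P[...,2]
m=(z>.012)&(z<.05)&(abs(P[...,0]-.44)<.15)&(abs(P[...,1]+.3)<.12)
n,l,st,c=cv2.connectedComponentsWithStats(m.astype(np.uint8))
for i in range(1,n):
    if st[i,4]>150:
        v,u=np.nonzero(l==i);Q=P[v,u,:2];r=cv2.minAreaRect(Q.astype(np.float32)*1000); print(st[i],np.round(r[0],1),np.round(r[1],1),round(r[2],1),z[v,u].max().round(3))
E
```

```text
[ 0.39849058 -0.29372004  0.22643141]
[187 150  34  45 979] [ 372.3 -365.2] [23.5 40.9] 55.0 0.026
[ 260  189   43   63 1959] [ 438.2 -300.1] [34.  58.8] 87.1 0.037
[265 276  41  35 773] [ 523.1 -317.2] [22.9 42.5] 19.9 0.026
```

View pics/w2.png

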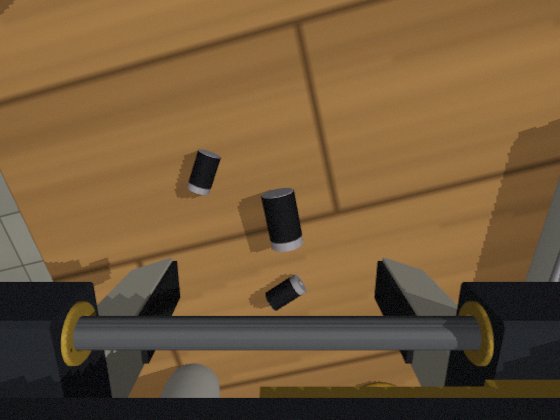

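The large cell is at (282,220), steel button end down (world +x). It measures centre (0.438,-0.300), yaw about -3°.

>>> arm_command(
  dp=[
    [0, 0, 0.5],
    [0, 0, 0.8],
    [-0.6, 0, 1],
    [-0.6, -0.1, 1],
    [-0.4, -0.1, 1],
    [0, 0, 1],
    [0, 0, 1],
    [0, 0, 1],
    [0, 0, 0.7],
    [0, 0, 0],
  ],
  angular=[
    [0, 0, -0.65],
    [0, 0, -0.65],
    [0, 0, 0],
    [0, 0, 0],
    [0, 0, 0],
    [0, 0, 0],
    [0, 0, 0],
    [0, 0, 0],
    [0, 0, 0],
    [0, 0, 0],
  ],
  claw=[1, 1, 1, 1, 1, 1, 1, 1, 1, 1],
)

```text
clock: 4.7
position: [0.4375, -0.2973, 0.0247]
ee_rot: [-0.072, -3.137, -0.004]
force: [-0.8, 0.7, -0.5]
width: 1.003
gripper_force: 0.0
```

```bash
python3 - <<'E'
from h import *
w=grab('wrist','w3'); o=arm.observe(); print(o['position'],o['ee_rot'])
P=cloud(w); z=P[...,2]
m=(z>.014)&(z<.05)&(abs(P[...,0]-.44)<.05)&(abs(P[...,1]+.3)<.03)
v,u=np.nonzero(m);Q=P[v,u,:2];r=cv2.minAreaRect(Q.astype(np.float32)*1000); print(m.sum(),r,np.percentile(z[m],98))
E
```

```text
[ 0.43814901 -0.29808386  0.02603648] [-7.21815411e-02 -3.13857405e+00 -2.75528833e-03]
7018 ((433.22528076171875, -299.5799560546875), (33.87356185913086, 49.40571594238281), 86.92369842529297) 0.03513857103801811
```

>>> arm_command(
  dp=[
    [0, -0.07, 0.4],
    [0, 0, 0.25],
    [0, 0, 0],
    [0, 0, 0],
    [0, 0, 0],
    [0, 0, 0],
    [0, 0, 0],
    [0, 0, 0],
  ],
  angular=[
    [0, 0, 0],
    [0, 0, 0],
    [0, 0, 0],
    [0, 0, 0],
    [0, 0, 0],
    [0, 0, 0],
    [0, 0, 0],
    [0, 0, 0],
  ],
  claw=[1, 0.6, 0, 0, 0, 0, 0, 0],
  force=25,
)

```text
clock: 5.55
position: [0.4387, -0.3015, 0.0106]
ee_rot: [0.074, 3.141, -0.0]
force: [0.6, 1.1, 0.1]
width: 0.435
gripper_force: 0.0
```

>>> arm_command(
  dp=[
    [0, 0, 0],
    [0, 0, 0],
    [0, 0, 0],
    [0, 0, 0],
    [0, 0, -0.4],
    [0, 0, -1],
    [0, 0, -1],
  ],
  angular=[
    [0, 0, 0],
    [0, 0, 0],
    [0, 0, 0],
    [0, 0, 0],
    [0, 0, 0],
    [0, 0, 0],
    [0, 0, 0],
  ],
  claw=[0, 0, 0, 0, 0, 0, 0],
)

```text
clock: 6.25
position: [0.438, -0.3014, 0.0713]
ee_rot: [-0.074, -3.139, -0.001]
force: [0.1, -0.1, 0.2]
width: 0.365
gripper_force: 25.0
```

```bash
python3 - <<'E'
from h import *
# radio pose: points at back height, from top and wrist view 1
for tag in ('top0','w1'):
    a=load(tag);P=cloud(a);z=P[...,2]
    x,y=P[...,0],P[...,1]
    bench=np.median(z[(x>.3)&(x<.4)&(y>-.1)&(y<.1)&(a['z_map']>0)]); print(tag,'bench',bench)
    m=(abs(z-bench-.052)<.006)&(x>.38)&(x<.72)&(y>-.12)&(y<.22)&(a['z_map']>0)&(a['frame'].min(-1)>120)
    n,l,st,c=cv2.connectedComponentsWithStats(m.astype(np.uint8)); i=1+st[1:,4].argmax(); m=l==i
    Q=P[m][:,:2]*1000; r=cv2.minAreaRect(Q.astype(np.float32)); print(m.sum(),np.median(z[m]),r,cv2.boxPoints(r).round(0).tolist())
E
```

```text
top0 bench -0.0009634853024910997
4695 0.05130705376856978 ((549.7816162109375, 44.501747131347656), (182.880859375, 250.43923950195312), 70.2125244140625) [[401.0, 1.0], [637.0, -84.0], [699.0, 88.0], [463.0, 173.0]]
w1 bench 0.0014366392928885205
16955 0.05247633025232873 ((501.8795166015625, 66.4662857055664), (175.97923278808594, 150.2430877685547), 70.86407470703125) [[402.0, 8.0], [544.0, -41.0], [602.0, 125.0], [460.0, 174.0]]
```

```bash
python3 - <<'E'
from h import *
a=load('w1'); c=a['frame'][155:400,200:450,::-1]
cv2.imwrite('pics/c2.png',cv2.resize(c,(612,600),interpolation=cv2.INTER_CUBIC))
E
```

```text
(no output)
```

View pics/c2.png

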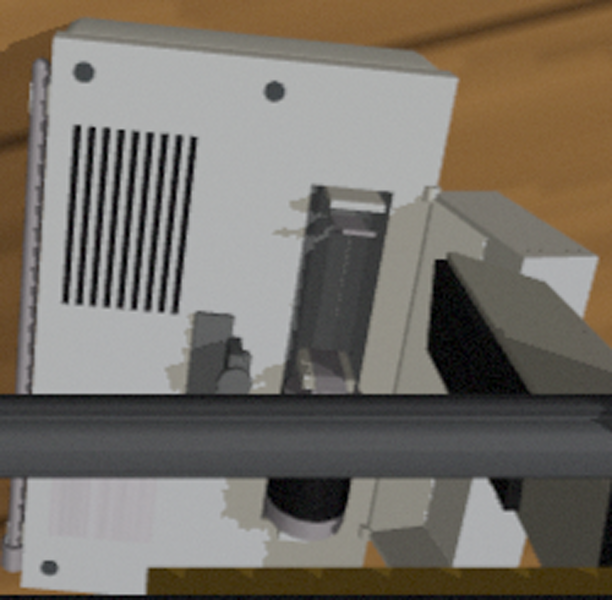

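```bash
python3 - <<'E'
from h import *
a=load('w1')
f=lambda u,v,z:ray(a,200+u/2.448,155+v/2.448,z)[:2]
A,B,C=f(53,37,.052),f(457,78,.052),f(22,586,.052)
print(A,B,C,np.linalg.norm(B-A),np.linalg.norm(C-A),np.degrees(np.arctan2(*(C-A)[::-1])),np.degrees(np.arctan2(*(B-A)[::-1])))
th=np.arctan2(*(C-A)[::-1]); th=(th+np.arctan2(*(B-A)[::-1])-np.pi/2)/2
ex=np.array([np.cos(th),np.sin(th)]);ey=np.array([-ex[1],ex[0]])
O=(B+C)/2; print('O',O,(A+125*.001*ex+.075*ey),np.degrees(th))
g=lambda u,v,z:(np.array([ex,ey])@(f(u,v,z)-O)*1000).round(1)
print('hinge',g(432,195,.052),g(370,530,.052)); print('bayL',g(313,187,.052),g(288,385,.052),'bayR',g(393,193,.052),g(363,390,.052))
print('catch',g(213,315,.072)); print('whitelines',g(357,192,.074),g(357,208,.074),g(350,232,.061), 'door top corners',g(595,258,.1),g(485,240,.1))
print('seat',O-.037*ex+.043*ey)
E
```

```text
[0.40328575 0.00957828] [0.45402838 0.15072443] [ 0.63877479 -0.07431157] 0.1499901751870645 0.2499851946985566 -19.607765648935604 70.22627647043959
O [0.54640159 0.03820643] [0.54624711 0.03807475] -19.690744589248006
hinge [-78.2  74. ] [79.  75.3]
bayL [-76.8  27.8] [10.7 29.9] bayR [-77.5  58.8] [ 9.9 61.1]
catch [-28.8  -6.2]
whitelines [-84.3  39.9] [-78.2  40.8] [-63.3  42.8] door top corners [-78.1 117.5] [-80.9  79.3]
seat [0.52605372 0.0911589 ]
```

>>> arm_command(
  dp=[
    [0, 0.3, -1],
    [-0.2, 0.7, -1],
    [-0.2, 1, -1],
    [-0.2, 1, -0.8],
    [-0.2, 1, 0],
    [-0.2, 1, 0],
    [-0.2, 1, 0],
    [-0.2, 1, 0],
    [-0.2, 1, 0],
    [-0.2, 1, 0],
  ],
  angular=[
    [0, 0, 0],
    [0, 0, 0],
    [0, 0, 0],
    [0, 0, 0],
    [0, 0, 0],
    [0, 0, 0],
    [0, 0, 0],
    [0, 0, 0],
    [0, 0, 0],
    [0, 0, 0],
  ],
  claw=[0, 0, 0, 0, 0, 0, 0, 0, 0, 0],
)

```text
clock: 7.25
position: [0.494, -0.0779, 0.166]
ee_rot: [0.074, 3.141, 0.0]
force: [-0.2, 0.6, -1.5]
width: 0.363
gripper_force: 25.0
```

>>> arm_command(
  dp=[
    [-0.2, 1, 0],
    [-0.2, 1, 0],
    [-0.2, 1, 0],
    [-0.2, 1, 0],
    [-0.1, 1, 0],
    [0, 1, 0],
    [0, 0.6, 0],
    [0, 0, 0],
    [0, 0, 0],
    [0, 0, 0],
  ],
  angular=[
    [0, 0, 0],
    [0, 0, 0],
    [0, 0, 0],
    [0, 0, 0],
    [0, 0, 0],
    [0, 0, 0],
    [0, 0, 0.65],
    [0, 0, 0.65],
    [0, 0, 0.68],
    [0, 0, 0],
  ],
  claw=[0, 0, 0, 0, 0, 0, 0, 0, 0, 0],
)

```text
clock: 8.25
position: [0.5241, 0.085, 0.1659]
ee_rot: [-0.54, -3.095, 0.0]
force: [-0.6, 0.4, -1.9]
width: 0.363
gripper_force: 25.0
```

```bash
cat > s.py <<'E'
from h import *
from scipy.spatial.transform import Rotation as Ro
O=np.array([.5464,.0382]);th=np.radians(-19.7);ex=np.array([np.cos(th),np.sin(th)]);ey=np.array([-ex[1],ex[0]])
def rad(p): p=np.array(p); return (np.array([ex,ey])@(p[:2]-O)*1000).round(1),round(p[2]*1000,1)
def tool(tx,ty,tz):
    o=arm.observe();R=Ro.from_rotvec(o['ee_rot']).as_matrix();w=O+tx*.001*ex+ty*.001*ey
    d=R.T@(np.array([w[0],w[1],tz*.001])-o['position'])/.025
    print('at',rad(o['position']),'yaw',np.degrees(np.arctan2(-R[1,0],-R[0,0])).round(2),'tilt',R[:,2].round(3),'need',d.round(2),'w',o['width'].round(3),o['gripper_force'],o['force'].round(1))
E
python3 - <<'E'
from s import *
w=grab('wrist','w4'); tool(-38.5,43,100)
E
```

```text
Traceback (most recent call last):
  File "s.py", line 8, in tool
    print('at',rad(o['position']),'yaw',np.degrees(np.arctan2(-R[1,0],-R[0,0])).round(2),'tilt',R[:,2].round(3),'need',d.round(2),'w',o['width'].round(3),o['gripper_force'],o['force'].round(1))
                                                                                                                                      ^^^^^^^^^^^^^^^^
AttributeError: 'float' object has no attribute 'round'
```

View pics/w4.png

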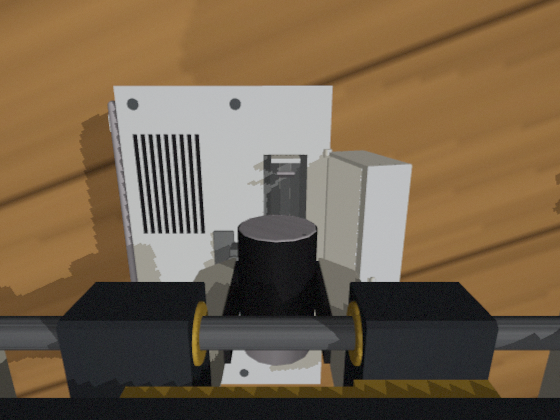

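The held cell is level in the jaws, its end face spanning rows 216–242 at column 277. The empty bay lies straight ahead of it, at columns 264–307, row 155, and the radio corners are at (116,86) and (331,86).

```bash
sed -i "s/o\['width'\].round(3)/o['width']/" s.py; python3 - <<'E'
from s import *
a=load('w4'); z0=arm.observe()['position'][2]
for n,u,v,z in [('A',116,86,.052),('B',331,86,.052),('bayL',264,155,.052),('bayR',307,155,.052),('strip',285,173,.061),('endtop',277,242,z0+.024),('endbot',277,216,z0-.01),('endL',238,229,z0+.007),('endR',317,229,z0+.007)]: print(n,rad(ray(a,u,v,z)))
P=cloud(a); print([rad(P[v,277]) for v in (222,229,236,248,256)])
tool(-38.5,43,100)
E
```

```text
A (array([-125.3,  -73.4]), np.float64(52.0))
B (array([-125. ,   74.1]), np.float64(52.0))
bayL (array([-77.8,  27.5]), np.float64(52.0))
bayR (array([-77.7,  58.7]), np.float64(52.0))
strip (array([-66.4,  42.6]), np.float64(61.0))
endtop (array([-65.7,  37. ]), np.float64(189.8))
endbot (array([-65.1,  37. ]), np.float64(155.8))
endL (array([-64.8,  20.3]), np.float64(172.8))
endR (array([-64.8,  54.1]), np.float64(172.8))
[(array([-66.4,  37. ]), np.float64(168.1)), (array([-66.3,  37. ]), np.float64(176.8)), (array([-66.3,  37. ]), np.float64(185.0)), (array([-63.2,  37. ]), np.float64(189.7)), (array([-60.1,  37. ]), np.float64(190.5))]
at (array([-36.7,  36.4]), np.float64(165.8)) yaw -19.59 tilt [-0. -0. -1.] need [0.07 0.26 2.63] w 0.3668844444185135 24.99283343553543 [ 0.1  1.  -1.7]
```

>>> arm_command(
  dp=[
    [0.07, 0.25, 0.3],
    [0, 0, 0.8],
    [0, 0, 0.9],
    [0, 0, 0.7],
    [0, 0, 0.25],
    [0, 0, 0],
  ],
  angular=[
    [0, 0, 0],
    [0, 0, 0],
    [0, 0, 0],
    [0, 0, 0],
    [0, 0, 0],
    [0, 0, 0],
  ],
  claw=[0, 0, 0, 0, 0, 0],
)

```text
clock: 8.9
position: [0.5242, 0.0914, 0.0909]
ee_rot: [-0.536, -3.094, 0.001]
force: [0.2, -0.4, -1.2]
width: 0.366
gripper_force: 25.0
```

```bash
python3 - <<'E'
from s import *
tool(-38.5,42.6,54.5); a=grab('wrist','w5'); cv2.imwrite('pics/w5c.png',cv2.resize(a['frame'][60:280,100:440,::-1],(780,505),interpolation=cv2.INTER_CUBIC)); tool(-38.5,42.6,54.5)
E
```

```text
at (array([-38.9,  42.6]), np.float64(90.9)) yaw -19.65 tilt [-0.002 -0.001 -1.   ] need [-0.02  0.    1.46] w 0.3664013810697559 24.992243349552155 [ 0.2 -0.4 -1.2]
at (array([-38.3,  42.8]), np.float64(91.7)) yaw -19.67 tilt [-0. -0. -1.] need [ 0.01 -0.01  1.49] w 0.36025121991906506 24.992220997810364 [-0.1 -0.6 -1.7]
```

View pics/w5c.png

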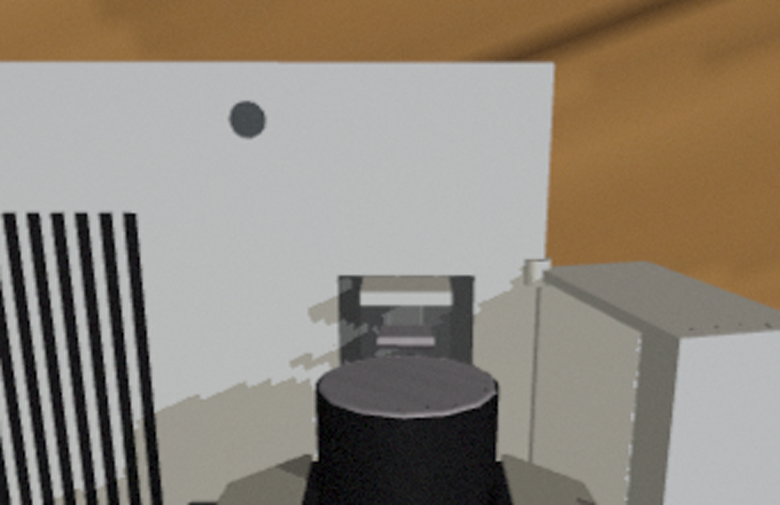

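Cell and bay are centred on the same column (crop column 406), and the strip top sits just clear of the cell's end at crop row 341.

>>> arm_command(
  dp=[
    [0, 0, 0.3],
    [0, 0, 0.2],
    [0, 0, 0.2],
    [0, 0, 0.2],
    [0, 0, 0.15],
    [0, 0, 0.1],
    [0, 0, 0.08],
    [0, 0, 0],
  ],
  angular=[
    [0, 0, 0],
    [0, 0, 0],
    [0, 0, 0],
    [0, 0, 0],
    [0, 0, 0],
    [0, 0, 0],
    [0, 0, 0],
    [0, 0, 0],
  ],
  claw=[0, 0, 0, 0, 0, 0, 0, 0],
)

```text
clock: 9.75
position: [0.5248, 0.0914, 0.0608]
ee_rot: [-0.538, -3.095, 0.0]
force: [2.5, -1.1, -1.9]
width: 0.364
gripper_force: 25.0
```

>>> arm_command(
  dp=[
    [0, 0, 0.08],
    [0, 0, 0.06],
    [0, 0, 0.06],
    [0, 0, 0],
  ],
  angular=[
    [0, 0, 0],
    [0, 0, 0],
    [0, 0, 0],
    [0, 0, 0],
  ],
  claw=[0, 0, 0, 0],
)

```text
clock: 10.15
position: [0.5247, 0.0915, 0.0558]
ee_rot: [-0.537, -3.095, -0.0]
force: [2.1, -0.1, -0.3]
width: 0.359
gripper_force: 25.0
```

```bash
python3 - <<'E'
from s import *
tool(-38.5,42.6,54.5)
E
```

```text
at (array([-38.4,  42.9]), np.float64(55.8)) yaw -19.7 tilt [-0.  0. -1.] need [ 0.   -0.01  0.05] w 0.35931767701284234 24.99226212501526 [ 2.1 -0.1 -0.3]
```

>>> arm_command(
  dp=[
    [0, 0, 0.04],
    [0, 0, 0.03],
    [0, 0, 0.03],
    [0, 0, 0],
  ],
  angular=[
    [0, 0, 0],
    [0, 0, 0],
    [0, 0, 0],
    [0, 0, 0],
  ],
  claw=[0, 0, 0, 0],
)

```text
clock: 10.55
position: [0.5249, 0.0915, 0.0544]
ee_rot: [0.538, 3.095, 0.001]
force: [-2.7, -1.2, 14.0]
width: 0.361
gripper_force: 25.0
```

>>> arm_command(
  dp=[
    [-0.03, 0, -0.01],
    [-0.03, 0, -0.01],
    [0, 0, 0],
    [0, 0, 0],
    [0, 0, 0],
    [0, 0, 0],
    [0, 0, 0],
    [0, 0, 0],
    [0, 0, 0],
  ],
  angular=[
    [0, 0, 0],
    [0, 0, 0],
    [0, 0, 0],
    [0, 0, 0],
    [0, 0, 0],
    [0, 0, 0],
    [0, 0, 0],
    [0, 0, 0],
    [0, 0, 0],
  ],
  claw=[0, 0, 0, 0.58, 0.58, 0.58, 0.58, 0.58, 0.58],
)

```text
clock: 11.45
position: [0.5261, 0.0909, 0.0539]
ee_rot: [-0.537, -3.095, 0.0]
force: [-0.2, -1.0, 0.8]
width: 0.58
gripper_force: 0.1
```

>>> arm_command(
  dp=[
    [0, 0, -0.3],
    [0, 0, -0.8],
    [0, 0, -1],
    [0, 0, -1],
    [0, 0, -1],
    [0.5, 0, -1],
    [1, 0, -0.5],
    [1, 0, 0],
    [0.5, 0, 0],
    [0, 0, 0],
  ],
  angular=[
    [0, 0, 0],
    [0, 0, 0],
    [0, 0, 0],
    [0, 0, 0],
    [0, 0, 0],
    [0, 0, 0],
    [0, 0, 0],
    [0, 0, 0],
    [0, 0, 0],
    [0, 0, 0],
  ],
  claw=[0.58, 0.58, 0.58, 0.58, 0.58, 0.58, 0.58, 0.58, 0.58, 0.58],
)

```text
clock: 12.45
position: [0.4543, 0.1169, 0.1942]
ee_rot: [-0.535, -3.095, -0.001]
force: [0.1, -0.5, 0.1]
width: 0.579
gripper_force: 0.0
```

```bash
python3 - <<'E'
from s import *
a=grab('wrist','w6'); tool(0,160,130)
P=cloud(a); X=(P[...,:2]-O)@np.array([ex,ey]).T*1000; z=P[...,2]*1000
m=(abs(X[...,1]-43)<4)&(X[...,0]>-75)&(X[...,0]<0)&(z>50)&(z<120)
for lo in range(-75,0,5):
    k=m&(X[...,0]>=lo)&(X[...,0]<lo+5); print(lo,k.sum(),np.median(z[k]).round(1) if k.any() else '')
k=(abs(X[...,0]+60)<15)&(X[...,1]>65)&(X[...,1]<170)&(z>55)&(z<150)
for lo in range(65,170,10):
    q=k&(X[...,1]>=lo)&(X[...,1]<lo+10); print(lo,q.sum(),z[q].max().round(1) if q.any() else '')
E
```

```text
at (array([-112. ,   43.1]), np.float64(194.2)) yaw -19.64 tilt [ 0.     0.001 -1.   ] need [-4.49  4.67  2.57] w 0.5813094767217438 0.0 [-0.  -0.2  0.6]
-75 22 75.0
-70 148 67.0
-65 59 78.5
-60 54 78.3
-55 59 78.4
-50 53 78.4
-45 56 78.5
-40 53 78.4
-35 51 78.4
-30 53 78.4
-25 52 78.1
-20 3 77.6
-15 0 
-10 0 
-5 0 
65 17 56.2
75 5 55.5
85 0 
95 0 
105 2 101.9
115 3 102.0
125 0 
135 0 
145 0 
155 0 
165 0
```

View pics/w6.png

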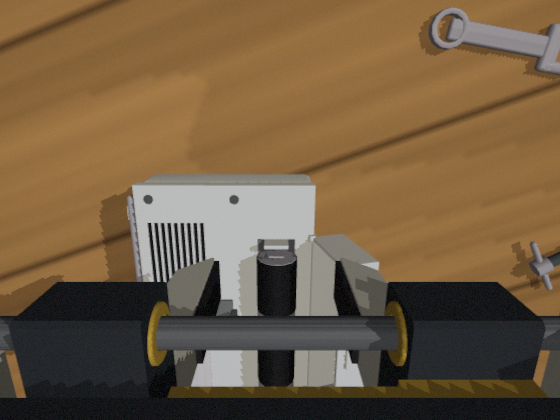

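The cell is home in the cradle, level, with its top about 26 mm above the back. The door still stands open to its right, around (345,260). Next I go round behind the door with the fingers shut.

>>> arm_command(
  dp=[
    [-0.5, 0.5, 0],
    [-1, 1, 0],
    [-1, 1, 0],
    [-1, 1, 0],
    [-0.98, 1, 0],
    [0, 0.37, 0.5],
    [0, 0, 1],
    [0, 0, 1],
    [0, 0, 1],
    [0, 0, 0.58],
  ],
  angular=[
    [0, 0, 0],
    [0, 0, 0],
    [0, 0, 0],
    [0, 0, 0],
    [0, 0, 0],
    [0, 0, 0],
    [0, 0, 0],
    [0, 0, 0],
    [0, 0, 0],
    [0, 0, 0],
  ],
  claw=[0, 0, 0, 0, 0, 0, 0, 0, 0, 0],
)

```text
clock: 13.5
position: [0.6012, 0.1921, 0.0893]
ee_rot: [-0.538, -3.093, 0.003]
force: [-0.2, 0.1, 0.1]
width: 0.004
gripper_force: 0.0
```

```bash
python3 - <<'E'
from s import *
tool(0,130,92)
E
```

```text
at (array([ -0.3, 163.3]), np.float64(89.3)) yaw -19.73 tilt [-0.003 -0.002 -1.   ] need [-0.01 -1.33 -0.11] w 0.004036718510172082 0.0 [-0.2  0.1  0.1]
```

>>> arm_command(
  dp=[
    [0, -0.6, 0],
    [0, -0.5, 0],
    [0, -0.4, 0],
    [0, -0.4, 0],
    [0, -0.4, 0],
    [0, -0.4, 0],
    [0, -0.4, -0.05],
    [0, -0.4, -0.05],
    [0, -0.4, -0.05],
    [0, -0.4, 0],
  ],
  angular=[
    [0, 0, 0],
    [0, 0, 0],
    [0, 0, 0],
    [0, 0, 0],
    [0, 0, 0],
    [0, 0, 0],
    [0, 0, 0],
    [0, 0, 0],
    [0, 0, 0],
    [0, 0, 0],
  ],
  claw=[0, 0, 0, 0, 0, 0, 0, 0, 0, 0],
)

```text
clock: 14.5
position: [0.5674, 0.0916, 0.0989]
ee_rot: [0.536, 3.09, 0.005]
force: [0.2, 0.1, 0.2]
width: 0.003
gripper_force: 0.3
```

>>> arm_command(
  dp=[
    [0, -0.4, 0],
    [0, -0.4, 0],
    [0, -0.3, 0],
    [0, -0.3, 0],
    [0, 0, 0],
  ],
  angular=[
    [0, 0, 0],
    [0, 0, 0],
    [0, 0, 0],
    [0, 0, 0],
    [0, 0, 0],
  ],
  claw=[0, 0, 0, 0, 0],
)

```text
clock: 15.0
position: [0.5534, 0.0574, 0.0954]
ee_rot: [-0.54, -3.094, 0.001]
force: [0.0, 0.2, -0.3]
width: 0.006
gripper_force: 0.0
```

```bash
python3 - <<'E'
from s import *
tool(0,22,82); grab('scene','s2'); a=grab('top','t2')
P=cloud(a); X=(P[...,:2]-O)@np.array([ex,ey]).T*1000; z=P[...,2]*1000
k=(abs(X[...,0]+60)<15)&(z>54)&(z<140)
for lo in range(0,140,10):
    q=k&(X[...,1]>=lo)&(X[...,1]<lo+10); print(lo,q.sum(),np.median(z[q]).round(1) if q.any() else '')
E
```

```text
at (array([ 0.2, 20.4]), np.float64(95.4)) yaw -19.8 tilt [-0.001 -0.001 -1.   ] need [0.01 0.06 0.54] w 0.006311754656783451 0.0 [ 0.   0.2 -0.3]
0 1 55.1
10 0 
20 0 
30 0 
40 0 
50 0 
60 0 
70 0 
80 0 
90 0 
100 0 
110 0 
120 0 
130 0
```

>>> arm_command(
  dp=[
    [0, 0, 0.25],
    [0, 0, 0.15],
    [0, 0, 0.1],
    [0, 0, 0.06],
    [0, 0, 0],
  ],
  angular=[
    [0, 0, 0],
    [0, 0, 0],
    [0, 0, 0],
    [0, 0, 0],
    [0, 0, 0],
  ],
  claw=[0, 0, 0, 0, 0],
)

```text
clock: 15.6
position: [0.5539, 0.059, 0.0822]
ee_rot: [-0.537, -3.095, -0.001]
force: [-3.6, -0.5, 10.9]
width: 0.003
gripper_force: 5.2
```

>>> arm_command(
  dp=[
    [0, 0, 0.02],
    [0, 0, 0],
    [0, 0, 0],
  ],
  angular=[
    [0, 0, 0],
    [0, 0, 0],
    [0, 0, 0],
  ],
  claw=[0, 0, 0],
)

```text
clock: 15.9
position: [0.5539, 0.059, 0.0821]
ee_rot: [-0.538, -3.095, -0.001]
force: [-4.6, -1.2, 14.4]
width: 0.006
gripper_force: 7.8
```

>>> arm_command(
  dp=[
    [0, 0, -0.5],
    [0, 0, -1],
    [0, 0, -1],
    [0, 0, -1],
    [1, 0, -1],
    [1, 0, -1],
    [1, 0, 0],
    [1, 0, 0],
    [1, 0, 0],
    [0, 0, 0],
  ],
  angular=[
    [0, 0, 0],
    [0, 0, 0],
    [0, 0, 0],
    [0, 0, 0],
    [0, 0, 0],
    [0, 0, 0],
    [0, 0, 0],
    [0, 0, 0],
    [0, 0, 0],
    [0, 0, 0],
  ],
  claw=[0, 0, 0, 0, 0, 0, 0, 0, 0, 0],
)

```text
clock: 16.9
position: [0.4336, 0.1023, 0.2188]
ee_rot: [-0.533, -3.094, -0.002]
force: [-0.6, 0.3, 0.2]
width: 0.004
gripper_force: 0.0
```

```bash
python3 - <<'E'
from s import *
a=grab('wrist','w7'); tool(0,20,82)
P=cloud(a); X=(P[...,:2]-O)@np.array([ex,ey]).T*1000; z=P[...,2]*1000
k=(abs(X[...,0]+40)<25)&(z>50)&(z<150)
for lo in range(0,100,10):
    q=k&(X[...,1]>=lo)&(X[...,1]<lo+10); print(lo,q.sum(),np.median(z[q]).round(1) if q.any() else '')
E
```

```text
at (array([-126. ,   22.5]), np.float64(219.1)) yaw -19.57 tilt [-0.     0.001 -1.   ] need [-5.04 -0.12  5.48] w 0.001140902602951757 0.0 [ 0.3 -0.9  0.7]
0 50 52.4
10 2 52.6
20 2 82.9
30 0 
40 0 
50 13 82.3
60 118 82.3
70 20 82.3
80 0 
90 0
```

View pics/w7.png

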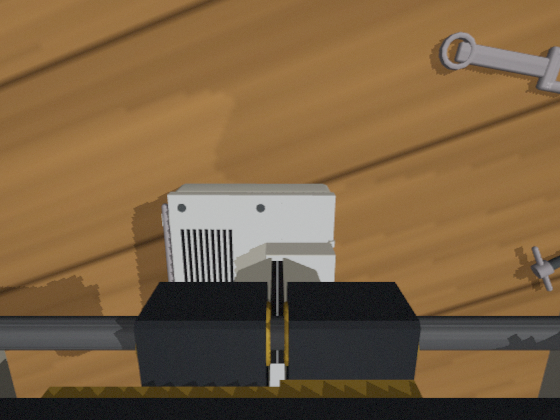

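The door lies flat over the bay. I'll back off a little further to check its slope with an unobstructed view.

>>> arm_command(
  dp=[
    [1, 0, 0],
    [1, 0, 0],
    [1, 0, -0.5],
    [0, 0, 0],
    [0, 0, 0],
  ],
  angular=[
    [0, 0, 0],
    [0, 0, 0],
    [0, 0, 0],
    [0, 0, 0],
    [0, 0, 0],
  ],
  claw=[0, 0, 0, 0, 0],
)

```text
clock: 17.45
position: [0.3667, 0.1266, 0.2317]
ee_rot: [0.536, 3.094, 0.002]
force: [0.6, 0.1, 0.1]
width: 0.005
gripper_force: 0.0
```

```bash
python3 - <<'E'
from s import *
a=grab('wrist','w8')
P=cloud(a); X=(P[...,:2]-O)@np.array([ex,ey]).T*1000; z=P[...,2]*1000
k=(X[...,0]>-78)&(X[...,0]<70)&(z>70)&(z<100)&(X[...,1]>15)&(X[...,1]<71)
print(k.sum()); A=np.c_[X[k],np.ones(k.sum())]; c=np.linalg.lstsq(A,z[k],rcond=None)[0]; print('slope per 60mm in y',c[1]*60,'at edge',c@[-40,13,1])
b=(X[...,0]>-123)&(X[...,0]<-85)&(abs(X[...,1])<70)&(abs(z-52)<6); A=np.c_[X[b],np.ones(b.sum())]; c=np.linalg.lstsq(A,z[b],rcond=None)[0]; print('back',np.median(z[b]),c[1]*60)
E
```

```text
312
slope per 60mm in y -0.2649766254300445 at edge 82.54576250049891
back 52.51603183017143 -0.0941646200579882
```

Door top is 30.0 mm above the back and level, so it is shut; handing in.

```bash
python3 -c "
from cell import arm
print(arm.sign_off())"
```

```text
the job is handed in; nothing more can be done
None
```

The D cell is home in the cradle with its button towards +x, set on the floor before release. The door is pressed shut with 14 N and reads level, though I couldn't see the catch itself; I did not touch the other objects, and handed in at about 17.5 s.

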